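Measure a bangle with the caliper in its sloping stand

ROBOT

A 6-joint arm with a two-finger parallel gripper is mounted at the origin on a cart in front of the work surface, level with it; the furniture and walls round the work are solid. World frame = base frame: x ahead of the robot, y to its left, z up, the work surface at z = 0. Lengths are in m, angles in rad, forces in N, time in s.
With the tool pointing down it reaches from about 0.25 to 0.775 m from the base axis. Payload 4 kg.
Tool frame: the origin (TCP) lies midway between the tips of the shut fingers; the grasp point (between the pads) lies 19 mm behind it; z points along the fingers, y is the direction in which the jaws open and shut (so a half turn about z gives the same grasp; the last joint's range is limited). The gripper opens to 94 mm and grips with 3 to 60 N. Pads are 16 mm wide; open, the fingers measure 119 mm over their backs; the gripper's body (75 mm by 177 mm) begins 78 mm behind the grasp point.
Start: joints at [1.112, 0.087, 1.371, -0, 1.684, -0.103], TCP at [0.192, 0.516, 0.206] pointing down, gripper open.
Joint ranges: [-3.1, 3.1], [-0.76, 2.03], [0.27, 2.55], [-1.08, 4.22], [0.17, 2.65], [-2.57, 2.57]. Speed limits (rad/s): [2.79, 2.79, 3.14, 3.14, 3.14, 3.14].

INTERFACE

Orientations are given as [roll, pitch, yaw] about the fixed x, y, z axes, in that order (R = Rz(yaw) Ry(pitch) Rx(roll)).
In Python, from bench import robot, cams gives the robot as it stands.
- The arm moves only by the tool step_arm, never from a script. Its argument "plan" is a list that holds one entry, the list of rows, each a list of 5 numbers: the shift along the world's x, y, z in mm, then the turn about the world's z in rad, then the opening in per cent of the stroke, from 0 (shut) to 100 (fully open). In form: [[[tx, ty, tz, turn, fingers], ...]]. A call has 1 to 8 rows; each row is the pose to reach, as a shift and turn from the pose commanded when the call began; what a row does not reach only later rows make up. A row lasts 1/12 s, in which the tool goes at most 41.7 mm and 7.16 degrees, less where a joint would pass 70% of its speed; a pose out of reach is approached as far as the arm can. A call with a gripper value outside its range is refused whole. The fingers move at their own pace and stop on an object; the grip force is fixed at half the most. Time passes only in rows, so rows that repeat a pose let the fingers close. It gives the time, the measured TCP pose, the force and the opening at its end, in the units of the state.
- robot.get_obs(): the state, without advancing time (a new reading comes with each control period).
- cams.snapshot(name): name is "scene" or "side" or "wrist"; returns a dict with "frame" (384x512x3 uint8, red, green, blue), "camera_matrix" (3x3 intrinsics, pixels), "origin" and "attitude" of the camera in the world; the wrist camera has in their place "T_tool_cam" (4x4, takes a point from camera to tool coordinates, whose origin is the TCP and whose axes are the flange's). Camera axes: x right, y down, z forward; pixel columns grow to the right and rows downward; lengths in m; the calibration is good to about 2 mm. A picture is of the moment at which its call begins: read the wrist's pose just before it. There is no depth.
- robot.close_job(): hands the job in, once; it reports no verdict.
The state is a dict: "time": time; "joint_positions": joint angles; "qvel": joint speeds; "joint_torque": joint torques, N m; "tool_pos": TCP position; "ee_rot": TCP orientation; "wrist_force": force on the tool from outside, world axes, zero at the start; "wrist_torque": the same for the moment, N m; "width": finger opening in m.
Only numpy, scipy, OpenCV 4.12 (cv2) and the standard library are available. Lean on these libraries where they do the work, as an engineer would, in place of code of your own. Each camera call takes 0.05 s, during which the arm holds its last target. There are 200 camera calls.

TASK

Measure the outside of the smaller wooden bangle with the caliper that is clamped in the sloping stand: lay the bangle (do not drop it) flat on the sloping board between the open jaws, down against the caliper's beam, and let go of it. Then slide the moving jaw towards the fixed jaw until you feel the bangle held firmly between the two, without forcing it (a squeeze of about 5 N, well under 25 N), and let go, so that the slide stays at the reading with the jaws still on the bangle. Leave the larger bangle, the pliers, the tape roll and the hammer where they lie.

Things in the scene. Friction and masses are not known exactly. Their poses are not given: they have to be found in the camera images.
- bangle: the smaller, thicker wooden bangle: a plain ring lying flat on the desk, roughly 65 mm across outside (to be measured), wall about 10 mm thick, 16 mm high, about 60 g. Origin: centre of its underside; z is the ring's axis. It can be pinched by its wall with one finger in the hole.
- large_bangle: the larger, thinner wooden bangle, a bystander: outside diameter 82 mm, inside 68 mm, 10 mm high, loose on the desk. The two bangles may lie in either order. Origin: centre of its underside.
- caliper: steel vernier caliper, 190 mm long, clamped on a sloping board. Origin on the board's face, at mid length; z: the board's normal, 25 degrees from vertical, leaning to the robot; y: level, along the beam to the fixed jaw; x: down the slope. In mm here: beam x 10 to 26, z 4 to 8, its upper edge x = 10 being the ledge for the bangle; jaws z 4 to 8, reaching up the slope to x = -27.
- fixed_jaw (a point): point on the inner face of the caliper's fixed jaw, in the caliper's frame at x = -10, y = 81, z = 6 mm; axes as the caliper's
- slope: sloping plywood board of the stand, which is fixed to the desk: 124 mm up the slope (its x), 202 mm wide (y). Origin: centre of its upper face. z: normal. Two aluminium clamps, 17 mm high with their screw heads and 14 mm wide, hold the beam's ends (here at x = -47 to -13 mm, y = -88 and 90 mm).
- caliper_jaw (a joint): position of the caliper's slide in m: 0 with the jaws shut, growing up to 0.1 as the moving jaw goes towards -y of the caliper. The gap between the jaws is this value plus about 1 mm. It slides with about 0.5 N of friction and stays where it is left.
- slide_grip (a point): middle of the caliper's slide, the raised dark block with the moving jaw: 24 mm wide across the beam (caliper x), 56 mm long (y), 8 to 13 mm above the board (this point: 10.7 mm). Moves with the slide; axes as the caliper's. The moving jaw's inner face is 30 mm from here towards +y. Can be pinched across its width with the tool square to the board.
- pliers: flat-nose pliers, loose bystander, 139x43x12 mm, origin under its centre
- tape: roll of masking tape lying flat, loose bystander, 96 mm across, 25 mm high, origin under its centre
- hammer: chasing hammer lying on the desk, loose bystander, 196 mm long along its y, origin under its centre
There are look-alikes about, which are no part of the job. What is shaped like the bangle but blue or pink is not meant.

How it is judged:
By the outcome, as a careful person would: the job done as asked, in the order asked, and still so for the second after the job is handed in, with the robot touching nothing.
It also fails if it takes over 72 s, if anything falls off the work surface, if the arm or the gripper's body presses on something with over 40 N, if the wrist force passes 120 N, or if a joint passes its speed limit or range.

## Working session

There is one attempt and no reset: what is moved stays moved. The work goes in short steps, Python scripts to look and compute and a tool call to move; the robot and the scene stay as the last step left them, time stands still between calls to the robot, and variables do not carry over. Pictures are saved under pics/ and viewed, about 8 in all and at most 12, crops included, and the job is handed in when it is done.

Besides the shell and the picture viewer there is one more tool, called after ">>>" as a command line: name --argument value ..., lists and objects as JSON in quotes. step_arm: Moves the arm, as the interface text tells. Its arguments: {"type":"object","properties":{"plan":{"type":"array"}},"required":["plan"]}

```bash
ls; mkdir -p pics; cat > h.py <<'E'
import numpy as np, cv2
from scipy.spatial.transform import Rotation as R
from bench import robot, cams
def snap(n):
    o=robot.get_obs(); s=cams.snapshot(n); s['obs']=o; return s
def campose(s):
    if 'origin' in s:
        a=np.array(s['attitude'],float)
        Rm=a if a.shape==(3,3) else R.from_euler('xyz',a).as_matrix()
        return Rm,np.array(s['origin'])
    o=s['obs'];T=np.array(s['T_tool_cam']);Rt=R.from_euler('xyz',o['ee_rot']).as_matrix()
    return Rt@T[:3,:3],Rt@T[:3,3]+np.array(o['tool_pos'])
def rays(s,uv):
    Rm,t=campose(s);uv=np.atleast_2d(uv).astype(float)
    d=np.c_[uv,np.ones(len(uv))]@np.linalg.inv(s['camera_matrix']).T
    return t,d@Rm.T
def onplane(s,uv,p0=(0,0,0),n=(0,0,1)):
    t,d=rays(s,uv);n=np.array(n,float)
    k=((np.array(p0)-t)@n)/(d@n);return t+k[:,None]*d
def proj(s,P):
    Rm,t=campose(s);c=(np.atleast_2d(P)-t)@Rm@np.array(s['camera_matrix']).T
    return c[:,:2]/c[:,2:]
def save(s,f,k=1,crop=None):
    im=s['frame'][:,:,::-1]
    if crop: a,b,c,d=crop; im=im[b:d,a:c]
    cv2.imwrite('pics/'+f,cv2.resize(im,None,fx=k,fy=k,interpolation=cv2.INTER_CUBIC))
E
python3 - <<'E'
from h import *
import pickle
S={n:snap(n) for n in('scene','side','wrist')}
pickle.dump(S,open('s0.pkl','wb'))
for n in S: print(n,S[n].get('attitude'),S[n].get('origin'),S[n]['camera_matrix'][0])
save(S['scene'],'scene0.png',1.56);save(S['side'],'side0.png',1.56)
print(robot.get_obs())
E
```

```text
pics
scene [-2.03893725 -0.02222482 -1.09862877] [-0.78364388 -0.67176326  0.7994456 ] [473.51747914   0.         253.93350571]
side [-2.30627667  0.00969266  0.05715117] [ 0.57365837 -0.99538606  0.93913744] [500.12587321   0.         258.57791113]
wrist None None [291.77646887   0.         250.45625125]
{'time': 0.15, 'joint_positions': array([ 1.11188642e+00,  8.78218607e-02,  1.37188008e+00, -4.25368299e-06,
        1.68359520e+00, -1.03112462e-01]), 'qvel': array([-0.00064714, -0.00158098, -0.00477838,  0.00238628,  0.00084979,
       -0.00060502]), 'joint_torque': array([ 1.25923711e-03, -3.40644193e+01, -3.02792501e+01,  7.18657183e-02,
        3.05256201e-02, -1.33358385e-04]), 'tool_pos': array([0.19141498, 0.51517794, 0.20456674]), 'ee_rot': array([-3.13989679e+00, -1.71236905e-04,  2.78579459e+00]), 'wrist_force': array([ 1.07097835,  0.43730035, -1.17590773]), 'wrist_torque': array([ 0.00029184,  0.01831088, -0.00095228]), 'width': 0.0941849407086503}
```

View pics/scene0.png

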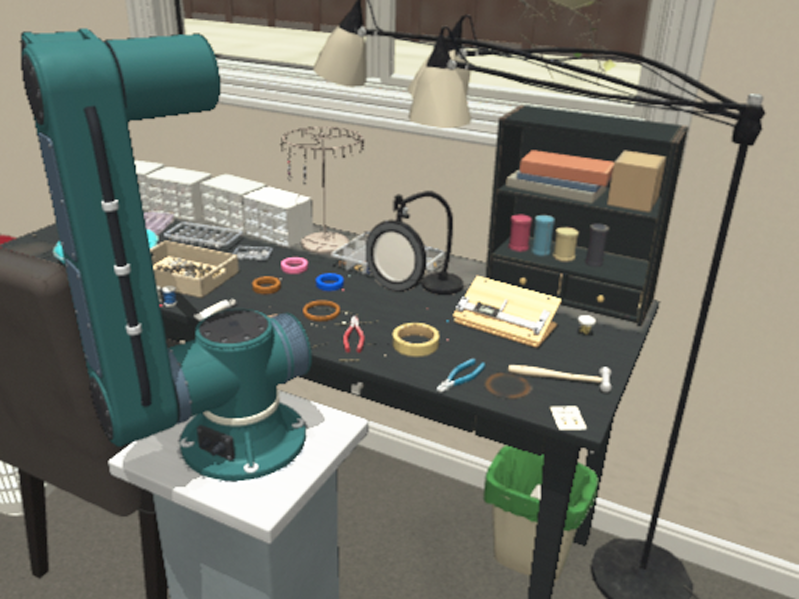

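View pics/side0.png

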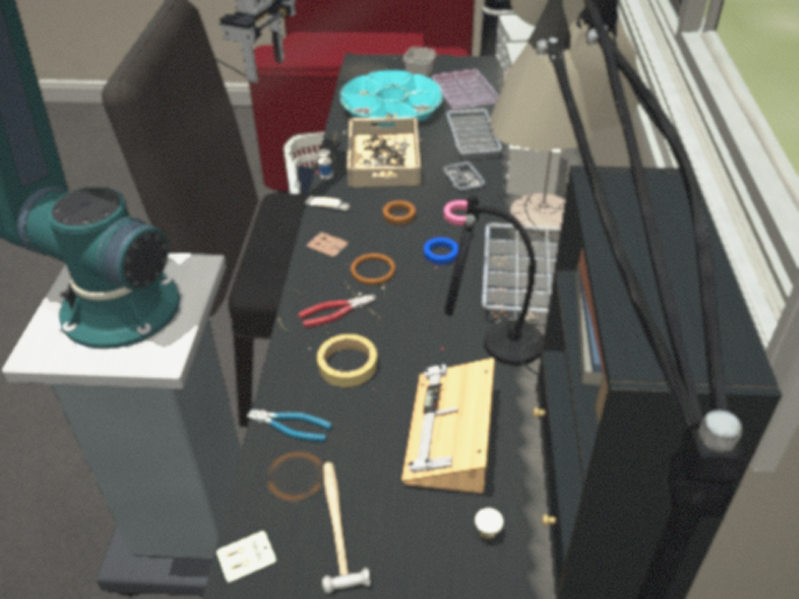

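Scene: the brown rings are the small one at side px (400,212) and the large one at (373,268). Both are shown in the 1.56x views. The stain ring is at (295,475), with blue at (441,250) and pink at (460,211). I choose (400,212), and the caliper stand is at (445,425).

```bash
python3 - <<'E'
from h import *
import pickle
S=pickle.load(open('s0.pkl','rb'))
a=S['side']['frame'][:,:,::-1];b=S['scene']['frame'][:,:,::-1]
r=cv2.INTER_CUBIC
A=cv2.resize(a[220:325,245:330],(486,600),interpolation=r)
B=cv2.resize(a[120:185,215:305],(310,224),interpolation=r)
C=cv2.resize(b[170:222,285:363],(310,207),interpolation=r)
D=cv2.resize(b[165:210,155:225],(310,169),interpolation=r)
cv2.imwrite('pics/crops.png',np.hstack([A,np.vstack([B,C,D])]))
for n in('side','scene'):
    s=S[n];hsv=cv2.cvtColor(s['frame'],cv2.COLOR_RGB2HSV)
    m=cv2.inRange(hsv,(5,150,60),(16,255,255))
    for c in cv2.findContours(m,cv2.RETR_EXTERNAL,cv2.CHAIN_APPROX_NONE)[0]:
        if cv2.contourArea(c)<60: continue
        c=c[:,0]; 
        P=onplane(s,c,(0,0,.008)); (x,y),rad=cv2.minEnclosingCircle(P[:,:2].astype(np.float32))
        print(n,c.mean(0).round(),'c',round(x,4),round(y,4),'r',round(rad,4))
E
```

```text
side [239. 172.] c 0.4434 0.1228 r 0.0414
scene [206. 199.] c 0.434 0.1195 r 0.0453
scene [170. 182.] c 0.4799 0.2995 r 0.0437
```

View pics/crops.png

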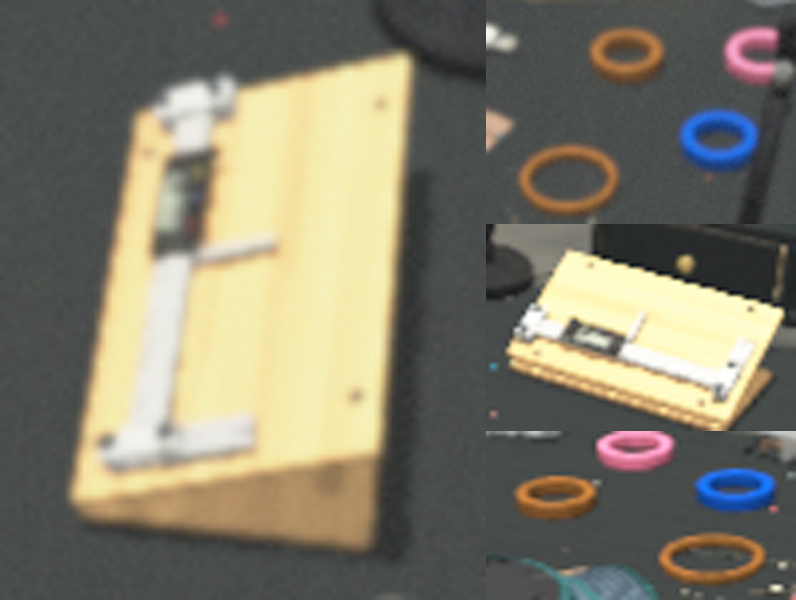

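The crop confirms the small thick brown ring at side px (240,135), full resolution. The slide sits towards +y (far end in the side view) and the fixed jaw at the -y end. Next I triangulate the board corners and the obstacles.

```bash
cat >> h.py <<'E'
def tri(s1,u1,s2,u2):
    t1,d1=rays(s1,u1);t2,d2=rays(s2,u2);d1=d1[0]/np.linalg.norm(d1);d2=d2[0]/np.linalg.norm(d2)
    k=np.linalg.lstsq(np.c_[d1,-d2],t2-t1,rcond=None)[0]
    a=t1+k[0]*d1;b=t2+k[1]*d2
    return (a+b)/2,np.linalg.norm(a-b)
E
python3 - <<'E'
from h import *
import pickle
S=pickle.load(open('s0.pkl','rb'))
k=1.5625
L={'far_up':((316.4,229.1),(305.1,176.5)),'near_up':((311.5,299.6),(359.7,191.6)),'far_dn':((269.2,239.6),(291,202)),'near_dn':((258.1,307.5),(343.9,221.8)),
'bangle':((400/k,211/k),(266/k,285/k)),
'lamphead_top':((473/k,203/k),(393/k,219/k)),'lamphead_bot':((452/k,310/k),(400/k,290/k)),'arm_right':((533/k,270/k),(450/k,240/k)),'base':((515/k,338/k),(443/k,283/k)),
'shade1':((540/k,140/k),(340/k,80/k)),'shade1tip':((548/k,45/k),(355/k,20/k)),'shade2':((600/k,30/k),(445/k,55/k)),'cab_topcorner':((575/k,390/k),(668/k,155/k))}
for n,(a,b) in L.items():
    p,e=tri(S['side'],a,S['scene'],b);print(n,p.round(3),round(e,4))
E
```

```text
far_up [ 0.656 -0.158  0.068] 0.0036
near_up [ 0.64  -0.361  0.067] 0.0021
far_dn [ 0.543 -0.154  0.019] 0.0058
near_dn [ 0.526 -0.348  0.007] 0.0063
bangle [0.482 0.305 0.007] 0.0056
lamphead_top [0.617 0.047 0.194] 0.0338
lamphead_bot [0.591 0.003 0.019] 0.001
arm_right [ 0.712 -0.053  0.132] 0.0441
base [ 0.697 -0.058  0.01 ] 0.0091
shade1 [0.712 0.173 0.371] 0.1974
shade1tip [0.708 0.151 0.518] 0.1561
shade2 [ 0.764 -0.007  0.524] 0.0003
cab_topcorner [ 0.697 -0.512  0.396] 0.0049
```

>>> step_arm --plan '[[[40,-30,0,0.12,100],[80,-60,0,0.24,100],[120,-90,0,0.356,100],[150,-110,0,0.356,100],[180,-135,0,0.356,100],[210,-155,0,0.356,100],[230,-170,0,0.356,100],[230,-170,0,0.356,100]]]'

```text
time: 0.82
tool_pos: [0.4261, 0.3411, 0.2046]
ee_rot: [-3.139, 0.001, 3.135]
wrist_force: [-0.2, -0.5, -0.3]
width: 0.0941
```

```bash
python3 - <<'E'
from h import *
s=snap('wrist');save(s,'w1.png',1.5)
print(proj(s,[.481,.302,.01]),campose(s))
hsv=cv2.cvtColor(s['frame'],cv2.COLOR_RGB2HSV)
m=cv2.inRange(hsv,(5,120,50),(18,255,255))
for c in cv2.findContours(m,cv2.RETR_CCOMP,cv2.CHAIN_APPROX_NONE)[0]:
    if cv2.contourArea(c)<300: continue
    c=c[:,0]
    for z in(0,.016):
        P=onplane(s,c,(0,0,z))[:,:2].astype(np.float32); (x,y),ax,an=cv2.fitEllipse(P)
        print(c.mean(0).round(),z,'c',round(x,4),round(y,4),np.round(ax,4))
E
```

```text
[[221.67321784 213.18348066]] (array([[ 0.00712476,  0.95903891,  0.28318476],
       [ 0.99997295, -0.00631639, -0.00376753],
       [-0.0018245 ,  0.28320395, -0.95905797]]), array([0.34380808, 0.34295228, 0.38462163]))
[222. 212.] 0 c 0.484 0.3008 [0.0658 0.0683]
[222. 212.] 0.016 c 0.4782 0.3026 [0.0631 0.0655]
[222. 212.] 0 c 0.4833 0.3009 [0.0455 0.0488]
[222. 212.] 0.016 c 0.4775 0.3027 [0.0436 0.0468]
[ 88. 185.] 0 c 0.4435 0.1206 [0.0815 0.0842]
[ 88. 185.] 0.016 c 0.4394 0.1299 [0.0781 0.0807]
[ 89. 185.] 0 c 0.4433 0.1215 [0.0672 0.0699]
[ 89. 185.] 0.016 c 0.4391 0.1307 [0.0644 0.067 ]
```

View pics/w1.png

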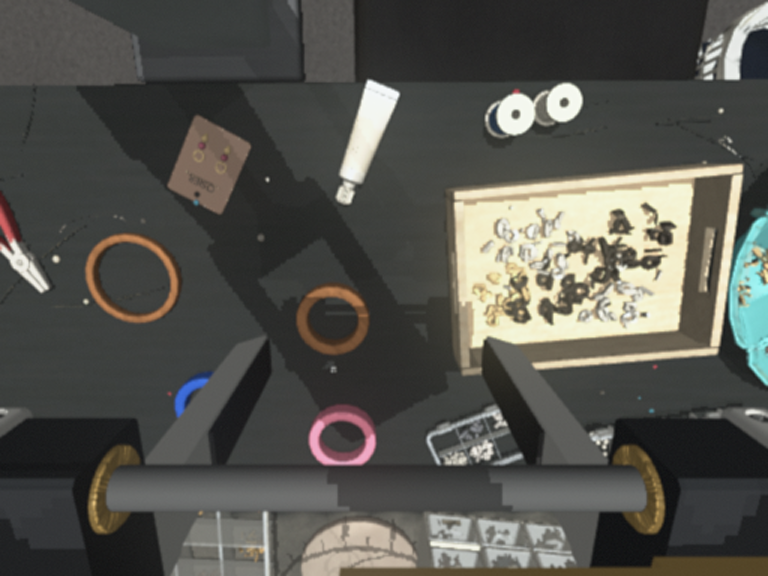

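The ring at wrist px (333,320) of the 1.5x view is the small brown bangle. Fitted, its centre is about (0.480, 0.302), outer about 65 mm, inner about 45 mm. I'll pinch its +y wall.

>>> step_arm --plan '[[[27,-6,-40,0,60],[54,-12,-75,0,42],[54,-12,-110,0,42],[54,-12,-130,0,42],[54,-12,-130,0,42],[54,-12,-130,0,42]]]'

```text
time: 1.37
tool_pos: [0.4737, 0.3339, 0.0741]
ee_rot: [-3.14, -0.004, -3.14]
wrist_force: [-0.5, -0.1, 0.6]
width: 0.0573
```

```bash
python3 - <<'E'
from h import *
s=snap('wrist');save(s,'w2.png',1.5)
print(s['obs']['tool_pos'],s['obs']['ee_rot'],s['obs']['width'])
hsv=cv2.cvtColor(s['frame'],cv2.COLOR_RGB2HSV)
m=cv2.inRange(hsv,(5,120,40),(18,255,255))
for c in cv2.findContours(m,cv2.RETR_CCOMP,cv2.CHAIN_APPROX_NONE)[0]:
    if cv2.contourArea(c)<300: continue
    c=c[:,0]
    for z in(0,.016):
        P=onplane(s,c,(0,0,z))[:,:2].astype(np.float32); (x,y),ax,an=cv2.fitEllipse(P)
        print(c.mean(0).round(),z,'c',round(x,4),round(y,4),np.round(ax,4),P.min(0),P.max(0))
E
```

```text
[0.47370951 0.33391455 0.07406649] [-3.14018264 -0.00382131 -3.1402406 ] 0.057274453825124215
[214. 210.] 0 c 0.4832 0.3006 [0.0632 0.0645] [0.44906375 0.26555493] [0.5196924 0.3334488]
[214. 210.] 0.016 c 0.4775 0.3027 [0.0592 0.0604] [0.4454985  0.26990536] [0.511687 0.333531]
[ 30. 171.] 0 c 0.4435 0.1225 [0.0736 0.0785] [0.40168554 0.10346445] [0.48530996 0.16350411]
[ 30. 171.] 0.016 c 0.4403 0.1359 [0.069  0.0736] [0.4010988  0.11800493] [0.47946605 0.17427011]
```

View pics/w2.png

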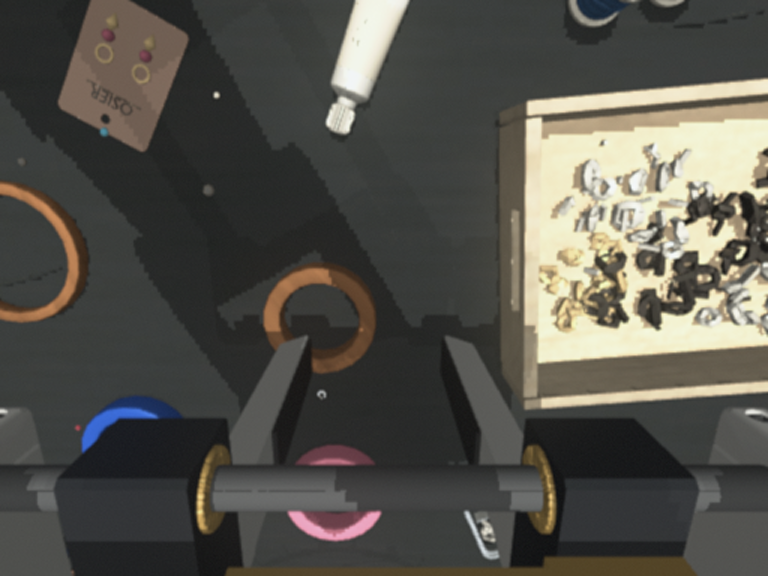

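The two fingers straddle the +y wall. The ring is at (0.4804, 0.3017) by its edges, so I shift by +6, -5 mm and go down.

>>> step_arm --plan '[[[6,-5,0,0,42],[6,-5,-20,0,42],[6,-5,-40,0,42],[6,-5,-50,0,42],[6,-5,-50,0,42],[6,-5,-50,0,42]]]'

```text
time: 1.92
tool_pos: [0.4821, 0.3289, 0.0267]
ee_rot: [3.141, 0.001, -3.141]
wrist_force: [0.1, 1.1, -0.6]
width: 0.0396
```

>>> step_arm --plan '[[[-1,0,-12,0,42],[-1,0,-20,0,42],[-1,0,-20,0,42],[-1,0,-20,0,42]]]'

```text
time: 2.25
tool_pos: [0.4801, 0.3283, 0.0048]
ee_rot: [-3.141, -0.001, -3.141]
wrist_force: [0.7, -0.5, 0.5]
width: 0.0392
```

The jaw gap is tight for a finger beside the ring, so first I'll look at the caliper from above and open it wider.

>>> step_arm --plan '[[[0,0,40,0,42],[-20,-20,80,0,42],[-40,-55,110,0,20],[-40,-95,140,0,0],[-40,-135,170,0,0],[-40,-175,190,0,0],[-40,-215,190,0,0],[-40,-255,190,0,0]]]'

```text
time: 2.92
tool_pos: [0.4417, 0.0995, 0.1964]
ee_rot: [3.141, 0.007, -3.14]
wrist_force: [1.4, 0.1, -0.4]
width: 0.0032
```

>>> step_arm --plan '[[[0,-40,0,0,0],[0,-80,0,0,0],[0,-120,0,0,0],[0,-160,0,0,0],[0,-200,0,0,0],[0,-240,0,0,0],[20,-270,0,-0.07,0],[20,-270,0,-0.07,0]]]'

```text
time: 3.58
tool_pos: [0.462, -0.1746, 0.192]
ee_rot: [-3.14, 0.001, 3.064]
wrist_force: [0.7, -0.1, -0.3]
width: 0.0004
```

>>> step_arm --plan '[[[20,-30,0,0,0],[20,-45,0,0,0],[20,-45,0,0,0],[20,-45,0,0,0]]]'

```text
time: 3.92
tool_pos: [0.4806, -0.2141, 0.1927]
ee_rot: [3.141, -0.0, 3.071]
wrist_force: [-0.3, 0.2, 1.7]
width: 0.0005
```

```bash
python3 - <<'E'
from h import *
import pickle
s=snap('wrist');save(s,'w3.png',1.56)
pickle.dump(s,open('w3.pkl','wb'))
print(s['obs']['tool_pos'],s['obs']['ee_rot'],s['obs']['wrist_force'])
E
```

```text
[ 0.48058121 -0.21410042  0.19271903] [ 3.14062937e+00 -3.27160689e-04  3.07122445e+00] [-0.26831038  0.21732545  1.67160366]
```

View pics/w3.png

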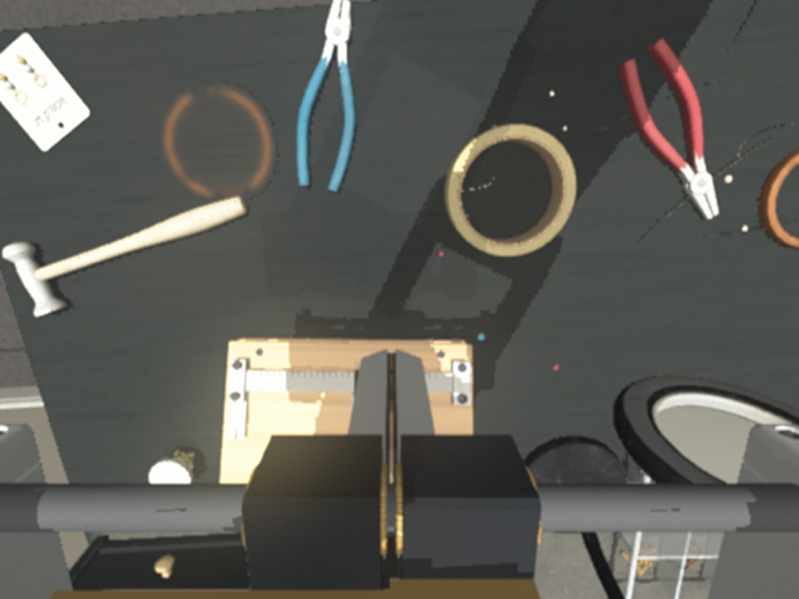

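>>> step_arm --plan '[[[35,-15,0,0,0],[70,-30,0,0,0],[90,-40,0,0,0],[90,-40,0,0,0],[90,-40,0,0,0]]]'

```text
time: 4.38
tool_pos: [0.5709, -0.2529, 0.1923]
ee_rot: [3.141, -0.001, 3.074]
wrist_force: [0.2, 0.8, 0.5]
width: 0.0006
```

```bash
python3 - <<'E'
from h import *
import pickle
s=snap('wrist');save(s,'w4.png',2.6,(110,80,410,310))
pickle.dump(s,open('w4.pkl','wb'))
print(s['obs']['tool_pos'],s['obs']['ee_rot'],s['obs']['wrist_force'])
E
```

```text
[ 0.57093965 -0.25294912  0.19231265] [ 3.14054360e+00 -1.14377614e-03  3.07355492e+00] [0.24524316 0.78537344 0.46034011]
```

View pics/w4.png

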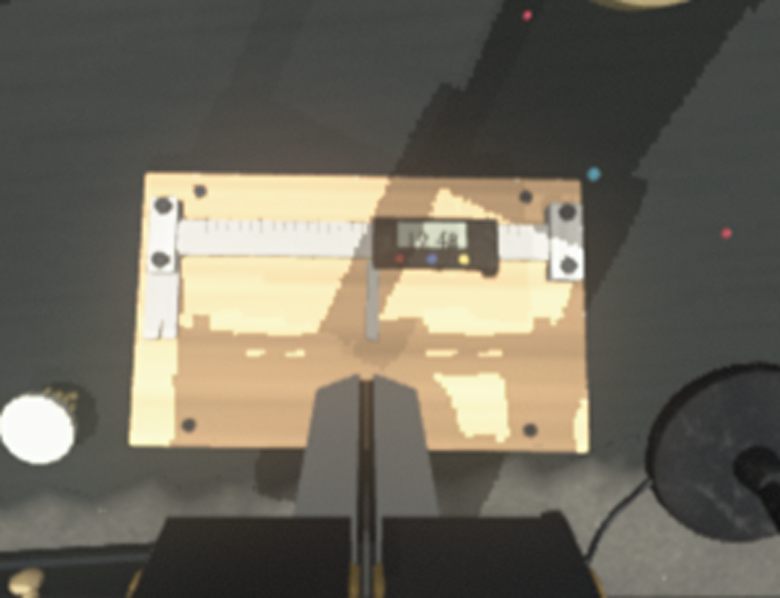

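Caliper view, crop pixels: board corners (148,174), (581,180), (589,451), (131,445). The fixed jaw's inner face is at x≈178, the moving jaw spans about 367–379, the slide spans 373–497, and the right clamp starts at 549.

```bash
cat > cal.py <<'E'
from h import *
import pickle
s=pickle.load(open('w4.pkl','rb'))
o=lambda a:np.array(a,float)/2.6+[110,80]
# caliper-like axes: x down slope, y to -Y, z normal; board centre origin
px=o([(148,174),(581,180),(589,451),(131,445)])
obj=np.array([(62,101,0),(62,-101,0),(-62,-101,0),(-62,101,0)],float)/1e3
ok,rv,tv,_=None,None,None,None
ok,rv,tv=cv2.solvePnP(obj,px,s['camera_matrix'],None,flags=cv2.SOLVEPNP_ITERATIVE)
Rm,t=campose(s);Rb=Rm@cv2.Rodrigues(rv)[0];c=Rm@tv[:,0]+t
E
python3 - <<'E'
from cal import *
print(c.round(4),'\n',Rb.round(3)); print('tilt',np.degrees(np.arccos(Rb[2,2])),'yaw',np.arctan2(-Rb[0,1],-Rb[1,1]) )
pr=cv2.projectPoints(obj,rv,tv,s['camera_matrix'],None)[0][:,0];print((pr-px).round(2))
# constrained board: tilt 25deg with yaw measured, upper/lower edges
yaw=np.arctan2(Rb[0,1],-Rb[1,1])
print('corners',(c+obj@Rb.T).round(4))
def loc(u,h):
    P=onplane(s,o(u),c+Rb[:,2]*h,Rb[:,2]);return ((P-c)@Rb*1e3).round(1)
print('beam up edge',loc([(200,257),(340,259),(520,259)],.008)); print('beam low edge',loc([(200,220),(340,221),(515,223)],.008))
print('fixed jaw inner',loc([(178,300)],.008),'tip',loc([(165,337)],.008))
print('mov jaw L,R,tip',loc([(367,310),(379,310),(372,340)],.008))
print('slide L R',loc([(373,240),(497,240)],.013),'slide up/low',loc([(430,219),(430,270)],.013))
print('clamp inner L,R',loc([(181,235),(549,235)],.012),'screws',loc([(161,205),(160,260),(567,212),(569,265)],.017))
E
```

```text
[ 0.5906 -0.2544  0.0437] 
 [[-0.902 -0.082 -0.425]
 [ 0.077 -0.997  0.029]
 [-0.426 -0.007  0.905]]
tilt 25.207877848661173 yaw 0.08162425665866993
[[-0.13  0.01]
 [-0.07  0.05]
 [ 0.1   0.07]
 [ 0.09 -0.12]]
corners [[ 0.5264 -0.3503  0.0166]
 [ 0.5429 -0.149   0.0179]
 [ 0.6547 -0.1585  0.0707]
 [ 0.6382 -0.3598  0.0694]]
beam up edge [[ 21.2  72.9   8. ]
 [ 21.2  10.3   8. ]
 [ 22.4 -70.3   8. ]]
beam low edge [[ 38.2  73.7   8. ]
 [ 38.7  10.6   8. ]
 [ 38.9 -68.4   8. ]]
fixed jaw inner [[ 1.6 81.8  8. ]] tip [[-14.9  86.6   8. ]]
mov jaw L,R,tip [[ -1.7  -2.1   8. ]
 [ -1.6  -7.4   8. ]
 [-15.   -4.5   8. ]]
slide L R [[ 28.9  -4.3  13. ]
 [ 29.7 -59.2  13. ]] slide up/low [[ 38.9 -29.6  13. ]
 [ 15.8 -29.6  13. ]]
clamp inner L,R [[ 30.2  81.   12. ]
 [ 32.6 -82.6  12. ]] screws [[ 42.4  89.2  17. ]
 [ 17.8  88.3  17. ]
 [ 41.9 -89.5  17. ]
 [ 18.1 -89.7  17. ]]
```

Everything fits: tilt 25.2°, fixed face at y=81.5, gap about 83 mm (q≈0.082), slide back at -59 and clamp at -82. I'll lower the shut fingers into the gap and push the moving jaw about 13 mm open.

>>> step_arm --plan '[[[18,-17,-30,-0.012,0],[18,-17,-70,-0.012,0],[18,-17,-105,-0.012,0],[18,-17,-130,-0.012,0],[18,-17,-136,-0.012,0],[18,-17,-136,-0.012,0],[18,-17,-136,-0.012,0]]]'

```text
time: 5.02
tool_pos: [0.5891, -0.2712, 0.0589]
ee_rot: [-3.141, 0.002, 3.06]
wrist_force: [-0.2, -0.2, 1.0]
width: 0.0006
```

```bash
cat >> cal.py <<'E'
def where(o=None):
    o=o or robot.get_obs();p=np.array(o['tool_pos']);l=(p-c)@Rb*1e3
    # vertical drop to board
    h=((p-c)@Rb[:,2])/Rb[2,2]*1e3
    print('t',o['time'],'tcp',p.round(4),'local',l.round(1),'vert h',h.round(1),'yaw',o['ee_rot'][2].round(3),'F',np.round(o['wrist_force'],1),'F_y',(Rb.T@o['wrist_force']).round(1),'w',round(o['width'],4))
E
python3 -c "
from cal import *
where()"
```

```text
t 5.0167 tcp [ 0.5891 -0.2712  0.0589] local [-6.4 16.8 13.9] vert h 15.4 yaw 3.06 F [-0.2 -0.2  1. ] F_y [-0.3  0.2  0.9] w 0.0006
```

>>> step_arm --plan '[[[0,0,-5,0,0],[0,0,-9,0,0],[0,0,-9,0,0],[0,0,-9,0,0]]]'

```text
time: 5.35
tool_pos: [0.5902, -0.2721, 0.0502]
ee_rot: [-3.14, 0.005, 3.06]
wrist_force: [0.9, -0.3, 4.3]
width: 0.0005
```

>>> step_arm --plan '[[[0,3,0,0,0],[0,6,0,0,0],[-1,9,0,0,0],[-1,12,0,0,0],[-1,15,0,0,0],[-1,17,0,0,0],[-1,17,0,0,0]]]'

```text
time: 5.93
tool_pos: [0.5873, -0.2543, 0.0481]
ee_rot: [-3.141, -0.001, 3.06]
wrist_force: [-1.4, -2.7, 4.4]
width: 0.0004
```

```bash
python3 -c "
from cal import *
where()"
```

```text
t 5.9333 tcp [ 0.5873 -0.2543  0.0481] local [1.1 0.2 5.4] vert h 5.9 yaw 3.06 F [-1.4 -2.7  4.4] F_y [-0.8  2.8  4.5] w 0.0004
```

>>> step_arm --plan '[[[0,0,1,0,0],[0,2,1,0,0],[0,4,1,0,0],[0,4,1,0,0]]]'

```text
time: 6.27
tool_pos: [0.5873, -0.2495, 0.0482]
ee_rot: [3.14, -0.001, 3.06]
wrist_force: [-0.7, -1.0, 2.3]
width: 0.0007
```

>>> step_arm --plan '[[[0,-5,2,0,0],[0,-5,40,0,0],[-10,5,80,0,0],[-18,15,115,0,0],[-18,15,143,0,0],[-18,15,143,0,0],[-18,15,143,0,0]]]'

```text
time: 6.85
tool_pos: [0.5707, -0.2352, 0.1938]
ee_rot: [-3.141, 0.004, 3.061]
wrist_force: [-0.1, -0.7, -1.3]
width: 0.0003
```

```bash
python3 - <<'E'
from cal import *
import cal
where()
s5=snap('wrist');pickle.dump(s5,open('w5.pkl','wb'))
# profile along beam/slide row & jaw row, in board frame
def prof(x,h):
    y=np.arange(90,-90,-0.5);P=c+np.c_[np.full(len(y),x),y,np.full(len(y),h*1e3)]@Rb.T/1e3
    u=proj(s5,P).astype(np.float32);g=cv2.remap(cv2.cvtColor(s5['frame'],cv2.COLOR_RGB2HSV)[:,:,:],u[:,0],u[:,1],cv2.INTER_LINEAR)
    return y,g
y,g=prof(22+8,.013)
d=y[(g[:,2]<90)];print('dark slide',d.max(),d.min())
y,g=prof(-3,.008);lo=g[:,1]<60
print('unsaturated (jaws)',[(float(a),int(b)) for a,b in zip(y,g[:,1]) if b<70])
E
```

```text
t 6.85 tcp [ 0.5707 -0.2352  0.1938] local [-44.5 -18.4 144.8] vert h 160.1 yaw 3.061 F [-0.1 -0.7 -1.3] F_y [ 0.6  0.7 -1.1] w 0.0003Traceback (most recent call last):
  File "<stdin>", line 11, in <module>
IndexError: index 2 is out of bounds for axis 1 with size 1
```

```bash
cat >> cal.py <<'E'
def prof(s5,x,h):
    y=np.arange(90,-90,-0.5);P=c+np.c_[np.full(len(y),x),y,np.full(len(y),h*1e3)]@Rb.T/1e3
    u=proj(s5,P).astype(np.float32);g=cv2.remap(cv2.cvtColor(s5['frame'],cv2.COLOR_RGB2HSV),u[:,:1],u[:,1:],cv2.INTER_LINEAR)
    return y,g.reshape(-1,3)
E
python3 - <<'E'
from cal import *
for f in('w4.pkl','w5.pkl'):
    s5=pickle.load(open(f,'rb'))
    y,g=prof(s5,30,.013)
    d=y[(g[:,2]<90)];print('dark slide',d.max(),d.min())
    for x in(0,-8):
        y,g=prof(s5,x,.008);print('unsat',[(float(a),int(b)) for a,b in zip(y,g[:,1]) if b<55])
E
```

```text
Traceback (most recent call last):
ValueError: zero-size array to reduction operation maximum which has no identity
```

```bash
python3 - <<'E'
from cal import *
for f in('w4.pkl','w5.pkl'):
    s5=pickle.load(open(f,'rb'))
    y,g=prof(s5,18,.013)
    print(f,'V row x=18',[(int(a),int(b)) for a,b in zip(y,g[:,2])][::6])
    for x in(0,):
        y,g=prof(s5,x,.008);print('unsat',[(float(a),int(b)) for a,b in zip(y,g[:,1]) if b<70])
E
```

```text
w4.pkl V row x=18 [(90, 119), (87, 146), (84, 222), (81, 177), (78, 251), (75, 250), (72, 250), (69, 250), (66, 250), (63, 250), (60, 250), (57, 250), (54, 250), (51, 250), (48, 250), (45, 250), (42, 250), (39, 250), (36, 250), (33, 250), (30, 250), (27, 250), (24, 250), (21, 250), (18, 250), (15, 250), (12, 250), (9, 250), (6, 224), (3, 196), (0, 192), (-3, 155), (-6, 96), (-9, 97), (-12, 97), (-15, 97), (-18, 102), (-21, 107), (-24, 108), (-27, 109), (-30, 107), (-33, 96), (-36, 105), (-39, 107), (-42, 110), (-45, 116), (-48, 105), (-51, 99), (-54, 96), (-57, 101), (-60, 223), (-63, 250), (-66, 250), (-69, 250), (-72, 250), (-75, 250), (-78, 250), (-81, 157), (-84, 250), (-87, 170)]
unsat [(90.0, 10), (89.5, 10), (89.0, 9), (88.5, 9), (88.0, 8), (87.5, 8), (87.0, 8), (86.5, 8), (86.0, 7), (85.5, 7), (85.0, 8), (84.5, 8), (84.0, 9), (83.5, 10), (83.0, 18), (82.5, 30), (82.0, 45), (81.5, 67), (78.5, 65), (78.0, 61), (77.5, 58), (77.0, 58), (76.5, 59), (76.0, 59), (75.5, 59), (75.0, 59), (74.5, 59), (74.0, 59), (73.5, 59), (73.0, 58), (72.5, 58), (72.0, 58), (71.5, 58), (71.0, 58), (7
[... 7357 characters left out ...]
-63.0, 46), (-63.5, 47), (-64.0, 47), (-64.5, 48), (-65.0, 50), (-65.5, 52), (-66.0, 54), (-66.5, 55), (-67.0, 56), (-67.5, 57), (-68.0, 57), (-68.5, 58), (-69.0, 58), (-69.5, 58), (-70.0, 58), (-70.5, 58), (-71.0, 58), (-71.5, 57), (-72.0, 57), (-72.5, 56), (-73.0, 57), (-73.5, 57), (-74.0, 58), (-74.5, 58), (-75.0, 58), (-75.5, 58), (-76.0, 58), (-76.5, 58), (-77.0, 58), (-77.5, 58), (-78.0, 58), (-78.5, 58), (-79.0, 57), (-79.5, 57), (-80.0, 57), (-80.5, 57), (-81.0, 57), (-81.5, 57), (-82.0, 57), (-82.5, 57), (-83.0, 57), (-83.5, 57), (-84.0, 57), (-84.5, 58), (-85.0, 58), (-85.5, 58), (-86.0, 58), (-86.5, 58), (-87.0, 58), (-87.5, 58), (-88.0, 58), (-88.5, 58), (-89.0, 57), (-89.5, 57)]
```

Jaw now opened: inner face at y≈-17, gap ≈ 98 mm. Back to fetch the bangle.

>>> step_arm --plan '[[[-40,0,0,0,0],[-80,0,0,0,0],[-115,20,0,0,0],[-125,60,0,0,0],[-125,100,0,0,42],[-125,140,0,0,42],[-125,180,0,0,42],[-125,220,0,0,42]]]'

```text
time: 7.57
tool_pos: [0.4429, -0.0134, 0.1886]
ee_rot: [3.14, -0.005, 3.059]
wrist_force: [0.6, 0.1, -0.0]
width: 0.0236
```

>>> step_arm --plan '[[[0,40,0,0,42],[0,80,0,0,42],[0,120,0,0,42],[0,160,0,0,42],[0,200,0,0,42],[0,240,0,0,42],[0,280,0,0,42],[20,315,0,0,42]]]'

```text
time: 8.23
tool_pos: [0.4609, 0.3021, 0.1888]
ee_rot: [-3.14, -0.007, 3.063]
wrist_force: [0.7, -0.5, 0.5]
width: 0.0394
```

>>> step_arm --plan '[[[12,28,-40,0,42],[16,28,-80,0,42],[16,28,-120,0,42],[16,28,-140,0,42],[16,28,-140,0,42],[16,28,-140,0,42]]]'

```text
time: 8.73
tool_pos: [0.4781, 0.3264, 0.0476]
ee_rot: [-3.137, -0.007, 3.06]
wrist_force: [0.1, -0.2, 1.0]
width: 0.0395
```

>>> step_arm --plan '[[[3,2,-10,0,42],[3,2,-25,0,42],[3,2,-38,0,42],[3,2,-41,0,42],[3,2,-41,0,42],[3,2,-41,0,42]]]'

```text
time: 9.23
tool_pos: [0.4842, 0.3298, 0.0115]
ee_rot: [3.141, 0.001, 3.06]
wrist_force: [-0.6, -0.6, 0.6]
width: 0.0397
```

>>> step_arm --plan '[[[0,0,0,0,20],[0,0,0,0,0],[0,0,0,0,0],[0,0,0,0,0],[0,0,0,0,0]]]'

```text
time: 9.65
tool_pos: [0.4838, 0.3297, 0.011]
ee_rot: [3.141, 0.0, 3.06]
wrist_force: [-1.4, 0.8, 1.4]
width: 0.0103
```

The grip is 5 mm too high, so I reopen, lower and close again.

>>> step_arm --plan '[[[0,0,0,0,30],[0,0,0,0,30],[-1,0,-5,0,30],[-1,0,-5,0,30],[-1,0,-5,0,0],[-1,0,-5,0,0],[-1,0,-5,0,0],[-1,0,-5,0,0]]]'

```text
time: 10.32
tool_pos: [0.4827, 0.3297, 0.0057]
ee_rot: [3.141, 0.0, 3.06]
wrist_force: [-1.2, -1.0, -0.1]
width: 0.0104
```

>>> step_arm --plan '[[[0,0,10,0,0],[0,0,30,0,0],[0,0,50,0,0],[0,0,50,0,0]]]'

```text
time: 10.65
tool_pos: [0.4856, 0.3313, 0.0612]
ee_rot: [3.136, 0.008, 3.06]
wrist_force: [0.3, 1.4, 0.6]
width: 0.0103
```

```bash
python3 - <<'E'
from cal import *
where()
s=snap('wrist');pickle.dump(s,open('w6.pkl','wb'));save(s,'w6.png',1.3)
E
```

```text
t 10.65 tcp [0.4856 0.3313 0.0612] local [ 132.  -575.3   77.3] vert h 85.5 yaw 3.06 F [0.3 1.4 0.6] F_y [-0.4 -1.4  0.5] w 0.0103
```

View pics/w6.png

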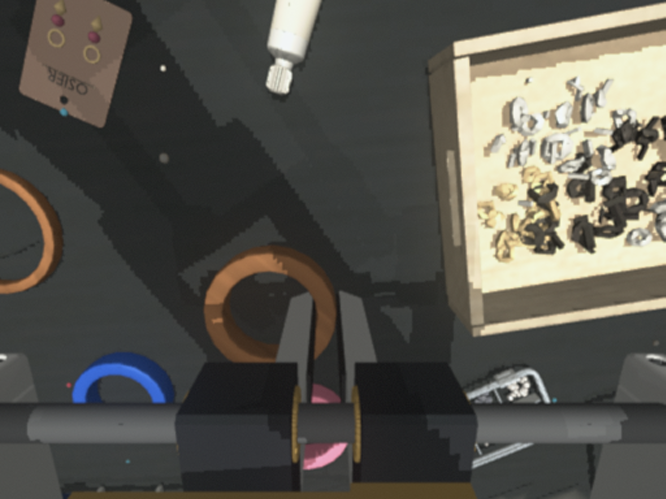

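The bangle is held by its +y wall (ring at px (270,305), fingers at (325,330)). Next I compute its centre relative to the TCP.

```bash
python3 - <<'E'
from cal import *
s=pickle.load(open('w6.pkl','rb'))
hsv=cv2.cvtColor(s['frame'],cv2.COLOR_RGB2HSV)
m=cv2.inRange(hsv,(5,110,30),(18,255,255))
for q in cv2.findContours(m,cv2.RETR_CCOMP,cv2.CHAIN_APPROX_NONE)[0]:
    if cv2.contourArea(q)<400: continue
    q=q[:,0]
    for z in(.056,.0715):
        P=onplane(s,q,(0,0,z))[:,:2].astype(np.float32); (x,y),ax,an=cv2.fitEllipse(P)
        print(z,'rel tcp mm',((np.array([x,y])-s['obs']['tool_pos'][:2])*1e3).round(1),np.round(ax,4),((P.min(0)-s['obs']['tool_pos'][:2])*1e3).round(1),((P.max(0)-s['obs']['tool_pos'][:2])*1e3).round(1))
E
```

```text
0.056 rel tcp mm [  1.6 -28.6] [0.0641 0.0673] [-33.7 -64.4] [33.   6.1]
0.0715 rel tcp mm [ -5.6 -25.6] [0.0587 0.0617] [-37.8 -58.4] [23.3  6.1]
0.056 rel tcp mm [ -50.6 -156.9] [0.0524 0.0595] [ -81.8 -168. ] [ -19.7 -127. ]
0.0715 rel tcp mm [ -53.4 -143.1] [0.048  0.0545] [ -81.9 -153.3] [ -25.1 -115.8]
```

>>> step_arm --plan '[[[-15,-35,40,0,0],[-30,-70,80,0,0],[-40,-110,120,0,0],[-40,-150,130,0,0],[-40,-190,130,0,0],[-40,-230,130,0,0],[-40,-270,130,0,0],[-40,-310,130,0,0]]]'

```text
time: 11.37
tool_pos: [0.4422, 0.0464, 0.1849]
ee_rot: [3.142, 0.0, 3.061]
wrist_force: [1.0, 0.9, -0.7]
width: 0.0105
```

>>> step_arm --plan '[[[0,-40,0,0,0],[0,-80,0,0,0],[0,-120,0,0,0],[0,-160,0,0,0],[0,-200,0,0,0],[0,-240,0,0,0],[0,-270,0,0,0],[0,-270,0,0,0]]]'

```text
time: 12.03
tool_pos: [0.4416, -0.2269, 0.1831]
ee_rot: [-3.14, -0.003, 3.053]
wrist_force: [-0.1, 0.7, -0.5]
width: 0.0104
```

```bash
python3 - <<'E'
from cal import *
where()
f=c+Rb@np.array([-14,16.5,11])/1e3-[0,0,.005]
print('final tcp',f.round(4),'delta mm',((f-robot.get_obs()['tool_pos'])*1e3).round(1))
print('slide down 1mm =',(Rb[:,0]).round(2))
E
```

```text
t 12.0333 tcp [ 0.4416 -0.2269  0.1831] local [ 77.  -16.2 190.2] vert h 210.3 yaw 3.053 F [-0.1  0.7 -0.5] F_y [ 0.3 -0.7 -0.4] w 0.0104
final tcp [ 0.5972 -0.2716  0.0545] delta mm [ 155.6  -44.7 -128.6]
slide down 1mm = [-0.9   0.08 -0.43]
```

>>> step_arm --plan '[[[40,-20,0,0,0],[80,-40,0,0,0],[115,-45,-10,0,0],[145,-45,-30,0,0],[155,-45,-60,0,0],[155,-45,-85,0,0],[155,-45,-98,0,0],[155,-45,-98,0,0]]]'

```text
time: 12.7
tool_pos: [0.595, -0.2646, 0.0811]
ee_rot: [3.137, -0.01, 3.061]
wrist_force: [-0.8, -0.3, -0.6]
width: 0.0101
```

```bash
python3 - <<'E'
from cal import *
where()
E
```

```text
t 12.7 tcp [ 0.595  -0.2646  0.0811] local [-20.7   9.6  31.6] vert h 35.0 yaw 3.061 F [-0.8 -0.3 -0.6] F_y [ 0.9  0.4 -0.2] w 0.0101
```

>>> step_arm --plan '[[[2,-6,0,0,0],[2,-6,-4,0,0],[2,-6,-8,0,0],[2,-6,-8,0,0]]]'

```text
time: 13.03
tool_pos: [0.6, -0.2735, 0.0802]
ee_rot: [-3.141, 0.002, 3.059]
wrist_force: [-1.0, 0.9, -1.3]
width: 0.0104
```

>>> step_arm --plan '[[[0,0,-2,0,0],[0,0,-4,0,0],[0,0,-6,0,0],[0,0,-8,0,0],[0,0,-8,0,0]]]'

```text
time: 13.45
tool_pos: [0.5999, -0.273, 0.0711]
ee_rot: [3.142, 0.0, 3.06]
wrist_force: [-0.3, 1.2, 1.3]
width: 0.0101
```

```bash
python3 - <<'E'
from cal import *
where()
s=snap('side');save(s,'side2.png',6,(235,215,335,310))
E
```

```text
t 13.45 tcp [ 0.5999 -0.273   0.0711] local [-21.5  17.6  20.3] vert h 22.5 yaw 3.06 F [-0.3  1.2  1.3] F_y [-0.2 -1.1  1.4] w 0.0101
```

View pics/side2.png

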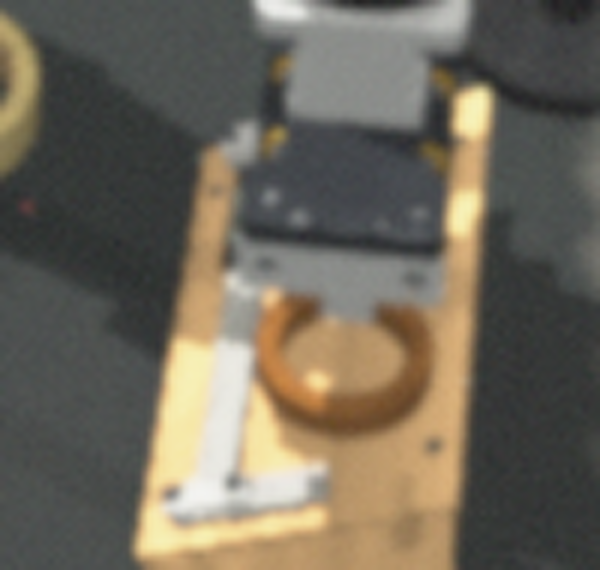

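The side view shows the bangle (px (345,360)) held level between the jaws, clear of the fixed jaw at (270,490). I carry on down slowly so it turns flat about the pinch.

>>> step_arm --plan '[[[-1,0,-1,0,0],[-2,0,-2,0,0],[-2,0,-3,0,0],[-2,0,-4,0,0],[-2,0,-5,0,0],[-2,0,-6,0,0],[-2,0,-6,0,0]]]'

```text
time: 14.08
tool_pos: [0.5981, -0.2729, 0.0664]
ee_rot: [3.142, 0.001, 3.06]
wrist_force: [-1.7, 1.5, 7.2]
width: 0.0106
```

>>> step_arm --plan '[[[0,0,-1,0,0],[0,0,-2,0,0],[0,0,-3,0,0],[0,0,-4,0,0],[0,0,-4,0,0]]]'

```text
time: 14.5
tool_pos: [0.5978, -0.2728, 0.0625]
ee_rot: [3.142, 0.001, 3.06]
wrist_force: [-2.7, 2.1, 7.9]
width: 0.0108
```

>>> step_arm --plan '[[[0,0,-1,0,0],[0,0,-2,0,0],[0,0,-3,0,0],[0,0,-4,0,0],[0,0,-4,0,0]]]'

```text
time: 14.92
tool_pos: [0.5977, -0.273, 0.0587]
ee_rot: [-3.141, 0.0, 3.06]
wrist_force: [-3.5, 1.6, 7.8]
width: 0.01
```

```bash
python3 - <<'E'
from cal import *
where()
s=snap('side');save(s,'side3.png',6,(235,215,335,310))
E
```

```text
t 14.9167 tcp [ 0.5977 -0.273   0.0587] local [-14.2  17.9  10.1] vert h 11.2 yaw 3.06 F [-3.5  1.6  7.8] F_y [-0.  -1.4  8.6] w 0.01
```

View pics/side3.png

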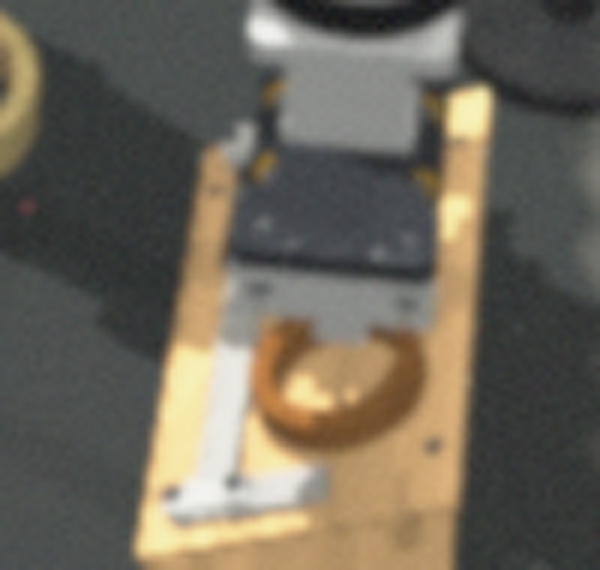

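The ring is turning flat as planned (px (340,385), near wall rising to the right). A few mm more.

>>> step_arm --plan '[[[0,0,-1,0,0],[0,0,-2,0,0],[0,0,-2,0,0]]]'

```text
time: 15.22
tool_pos: [0.5977, -0.2732, 0.0572]
ee_rot: [-3.141, 0.001, 3.06]
wrist_force: [-3.2, 1.6, 8.7]
width: 0.0102
```

>>> step_arm --plan '[[[0,0,-1,0,0],[0,0,-1,0,0]]]'

```text
time: 15.38
tool_pos: [0.5977, -0.2733, 0.0566]
ee_rot: [-3.141, 0.001, 3.06]
wrist_force: [-4.4, 1.9, 9.5]
width: 0.0103
```

>>> step_arm --plan '[[[0,0,-1,0,0],[0,0,-1,0,0]]]'

```text
time: 15.55
tool_pos: [0.5977, -0.2735, 0.0561]
ee_rot: [-3.14, 0.001, 3.06]
wrist_force: [-4.4, 2.6, 10.8]
width: 0.0106
```

>>> step_arm --plan '[[[-1,0,-1,0,0],[-2,0,-1,0,0],[-3,0,-1,0,0],[-3,0,-1,0,0]]]'

```text
time: 15.88
tool_pos: [0.5969, -0.2737, 0.0555]
ee_rot: [-3.14, 0.006, 3.06]
wrist_force: [0.9, 1.7, 9.7]
width: 0.0108
```

```bash
python3 - <<'E'
from cal import *
where()
s=snap('side');save(s,'side4.png',6,(235,215,335,310))
E
```

```text
t 15.8833 tcp [ 0.5969 -0.2737  0.0555] local [-12.2  18.6   7.4] vert h 8.2 yaw 3.06 F [0.9 1.7 9.7] F_y [-4.8 -1.9  8.4] w 0.0108
```

View pics/side4.png

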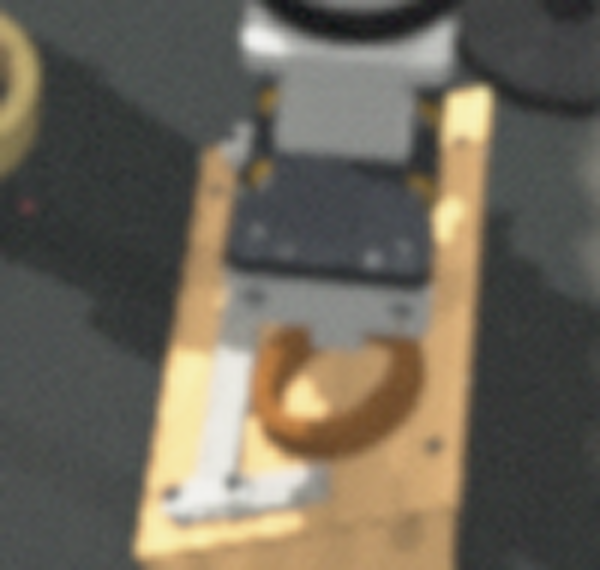

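The side view shows the bangle nearly flat on the board, against the beam on the left (px (258,395)). I check flatness numerically from the brown outline.

```bash
cat >> cal.py <<'E'
def ring(n='side'):
    s=snap(n);hsv=cv2.cvtColor(s['frame'],cv2.COLOR_RGB2HSV)
    m=cv2.inRange(hsv,(4,130,50),(15,255,255))
    # keep only near board
    best=None
    for q in cv2.findContours(m,cv2.RETR_EXTERNAL,cv2.CHAIN_APPROX_NONE)[0]:
        q=q[:,0]
        P=(onplane(s,q,c,Rb[:,2])-c)@Rb*1e3
        if abs(P.mean(0)[0])<60 and abs(P.mean(0)[1])<100 and len(q)>20 and (best is None or len(q)>len(best)): best=q
    for h in(0,8,16):
        P=(onplane(s,best,c+Rb[:,2]*h/1e3,Rb[:,2])-c)@Rb*1e3
        print(n,'h',h,'x',P[:,0].min().round(1),P[:,0].max().round(1),'y',P[:,1].min().round(1),P[:,1].max().round(1))
    cc=cv2.minEnclosingCircle
    return s,best
E
python3 - <<'E'
from cal import *
where()
s,q=ring('side');ring('scene')
# predicted flat-ring outline in side for comparison: extreme pixels
a=np.linspace(0,2*np.pi,200)
for ang in(0,5,10):
  t=np.radians(ang);Ry=R.from_euler('y',t).as_matrix()  # tilt about local y (downslope edge raised/lowered)
  for sg in(1,):
    pts=[]
    for h in(0,16):
        L=np.c_[32.5*np.cos(a),32.5*np.sin(a),np.full(200,h)]
        L=L-[-32.5,0,0];L=L@R.from_euler('y',-t).as_matrix().T+[-32.5,0,0]
        pts.append(L+[-10.5,45,0])
    u=proj(s,c+np.vstack(pts)@Rb.T/1e3);print(ang,u.min(0).round(1),u.max(0).round(1))
print('obs',q.min(0),q.max(0))
E
```

```text
t 15.9333 tcp [ 0.5969 -0.2737  0.0555] local [-12.2  18.6   7.4] vert h 8.2 yaw 3.06 F [0.9 0.7 9.2] F_y [-4.7 -0.9  8. ] w 0.0103
side h 0 x -42.8 23.3 y 7.4 70.2
side h 8 x -46.6 18.9 y 14.7 76.8
side h 16 x -50.4 14.4 y 22.0 83.5
scene h 0 x -58.9 11.4 y 7.8 74.6
scene h 8 x -52.9 17.0 y 11.1 77.5
scene h 16 x -46.9 22.6 y 14.4 80.3
0 [274.2 265.3] [304.1 293.6]
5 [273.9 264.6] [304.1 292.7]
10 [273.7 263.8] [304.1 291.8]
obs [278 270] [304 290]
```

>>> step_arm --plan '[[[2,0,0,0,0],[3,0,0,0,0],[3,0,-1,0,0],[3,0,-2,0,0],[3,0,-2,0,0]]]'

```text
time: 16.45
tool_pos: [0.5972, -0.2739, 0.0547]
ee_rot: [-3.139, 0.0, 3.059]
wrist_force: [-8.3, 2.2, 15.8]
width: 0.0105
```

>>> step_arm --plan '[[[0,0,-1,0,0],[0,0,-2,0,0],[0,0,-2,0,0]]]'

```text
time: 16.7
tool_pos: [0.5972, -0.274, 0.0544]
ee_rot: [-3.139, 0.001, 3.059]
wrist_force: [-10.5, 2.2, 22.2]
width: 0.0109
```

```bash
python3 - <<'E'
from cal import *
where()
E
```

```text
t 16.7 tcp [ 0.5972 -0.274   0.0544] local [-12.1  18.9   6.3] vert h 7.0 yaw 3.059 F [-10.5   2.2  22.2] F_y [ 0.1 -1.5 24.6] w 0.0109
```

Force now rises steeply and purely along the board's normal (24 N), so the bangle is flat. I relieve it, nudge down to the ledge, then let go with a small opening.

>>> step_arm --plan '[[[0,0,2,0,0],[-1,0,2,0,0],[-3,0,2,0,0],[-4,0,2,0,0],[-4,0,2,0,0]]]'

```text
time: 17.12
tool_pos: [0.596, -0.274, 0.054]
ee_rot: [-3.139, 0.007, 3.06]
wrist_force: [0.5, 0.4, 10.5]
width: 0.0105
```

```bash
python3 - <<'E'
from cal import *
where()
E
```

```text
t 17.1167 tcp [ 0.596 -0.274  0.054] local [-10.8  19.    6.5] vert h 7.1 yaw 3.06 F [ 0.5  0.4 10.5] F_y [-4.9 -0.5  9.3] w 0.0105
```

>>> step_arm --plan '[[[0,0,1,0,11],[1,0,1,0,16],[1,0,1,0,22],[1,0,1,0,22],[1,0,1,0,22]]]'

```text
time: 17.53
tool_pos: [0.5947, -0.2735, 0.0521]
ee_rot: [-3.141, 0.0, 3.06]
wrist_force: [-1.0, 0.6, 7.0]
width: 0.0207
```

>>> step_arm --plan '[[[0,0,2,0,22],[0,0,6,0,22],[0,0,12,0,22],[0,0,25,0,22],[0,0,60,0,22],[-10,10,100,0,0],[-20,20,135,0,0],[-20,20,135,0,0]]]'

```text
time: 18.2
tool_pos: [0.5775, -0.2535, 0.1978]
ee_rot: [-3.135, 0.015, 3.061]
wrist_force: [1.0, -0.4, 1.5]
width: 0.0043
```

```bash
python3 - <<'E'
from cal import *
where()
s=snap('wrist');pickle.dump(s,open('w7.pkl','wb'))
hsv=cv2.cvtColor(s['frame'],cv2.COLOR_RGB2HSV)
m=cv2.inRange(hsv,(4,110,30),(15,255,255))
for q in cv2.findContours(m,cv2.RETR_CCOMP,cv2.CHAIN_APPROX_NONE)[0]:
    if cv2.contourArea(q)<200: continue
    q=q[:,0]
    for h in(0,16):
        P=((onplane(s,q,c+Rb[:,2]*h/1e3,Rb[:,2])-c)@Rb*1e3)[:,:2].astype(np.float32);(x,y),ax,an=cv2.fitEllipse(P)
        print(h,'c',round(x,1),round(y,1),np.round(ax,1),P.min(0).round(1),P.max(0).round(1))
E
```

```text
t 18.2 tcp [ 0.5775 -0.2535  0.1978] local [-53.8  -0.8 145.1] vert h 160.3 yaw 3.061 F [ 1.  -0.4  1.5] F_y [-1.5  0.3  0.9] w 0.0043
0 c -12.2 47.3 [65.9 66.6] [-45.2  14.7] [20.5 81.3]
16 c -14.1 44.9 [62.8 63.5] [-45.6  13.9] [17.1 77.3]
0 c -12.5 47.5 [49.7 50.8] [-38.2  21.9] [13.2 73.1]
16 c -14.4 45.1 [47.4 48.4] [-38.9  20.7] [10.1 69.5]
```

```bash
cat >> cal.py <<'E'
def tgt(x,y,h):
    B=c+Rb@np.array([x,y,0])/1e3+[0,0,h/1e3];print('to',B.round(4),'delta',((B-robot.get_obs()['tool_pos'])*1e3).round(1))
E
python3 - <<'E'
from cal import *
tgt(-57,45,9)
E
```

```text
to [ 0.6383 -0.3036  0.0767] delta [  61.3  -49.9 -117.3]
```

>>> step_arm --plan '[[[30,-25,0,0,0],[61,-50,0,0,0],[61,-50,-35,0,0],[61,-50,-70,0,0],[61,-50,-95,0,0],[61,-50,-110,0,0],[61,-50,-110,0,0],[61,-50,-110,0,0]]]'

```text
time: 18.92
tool_pos: [0.635, -0.3026, 0.0738]
ee_rot: [3.14, -0.003, 3.06]
wrist_force: [-0.0, -0.1, -0.1]
width: 0.0003
```

```bash
python3 - <<'E'
from cal import *
where();tgt(-57,45,9)
E
```

```text
t 18.9167 tcp [ 0.635  -0.3026  0.0738] local [-56.6  44.3   7. ] vert h 7.8 yaw 3.06 F [-0.  -0.1 -0.1] F_y [ 0.   0.1 -0. ] w 0.0003
to [ 0.6383 -0.3036  0.0767] delta [ 3.3 -0.9  2.8]
```

>>> step_arm --plan '[[[-2,0,-1,0,0],[-3,0,-1.5,0,0],[-4,0.3,-2,0,0],[-4,0.3,-2,0,0]]]'

```text
time: 19.25
tool_pos: [0.6316, -0.3027, 0.0741]
ee_rot: [3.142, -0.0, 3.06]
wrist_force: [-0.5, 0.4, -0.2]
width: 0.0005
```

>>> step_arm --plan '[[[-1,0,-0.5,0,0],[-2,0,-1,0,0],[-2,0,-1,0,0]]]'

```text
time: 19.5
tool_pos: [0.6298, -0.3027, 0.0732]
ee_rot: [-3.142, 0.0, 3.06]
wrist_force: [-0.3, 0.3, -0.6]
width: 0.0004
```

```bash
python3 - <<'E'
from cal import *
where()
E
```

```text
t 19.5 tcp [ 0.6298 -0.3027  0.0732] local [-51.6  44.8   8.6] vert h 9.5 yaw 3.06 F [-0.3  0.3 -0.6] F_y [ 0.6 -0.2 -0.4] w 0.0004
```

>>> step_arm --plan '[[[-1,0,-0.5,0,0],[-1,0,-0.5,0,0]]]'

```text
time: 19.67
tool_pos: [0.6294, -0.3028, 0.0731]
ee_rot: [-3.141, 0.002, 3.06]
wrist_force: [2.2, 0.7, 0.7]
width: 0.0003
```

>>> step_arm --plan '[[[-1,0,-0.5,0,0],[-1,0,-0.5,0,0]]]'

```text
time: 19.83
tool_pos: [0.629, -0.303, 0.073]
ee_rot: [-3.141, 0.003, 3.06]
wrist_force: [2.9, -0.7, 1.8]
width: 0.0007
```

>>> step_arm --plan '[[[-1,0,-0.5,0,0],[-1,0,-0.5,0,0]]]'

```text
time: 20.0
tool_pos: [0.6288, -0.3032, 0.0731]
ee_rot: [-3.14, 0.005, 3.06]
wrist_force: [5.1, 0.1, 3.0]
width: 0.0008
```

```bash
python3 - <<'E'
from cal import *
where()
E
```

```text
t 20.0 tcp [ 0.6288 -0.3032  0.0731] local [-50.7  45.3   8.9] vert h 9.9 yaw 3.06 F [5.1 0.1 3. ] F_y [-5.8 -0.5  0.5] w 0.0008
```

Firm stop against the ledge (force rises from 0 to 5.8 N within 1 mm), so the bangle is seated. Back away and go behind the moving jaw.

>>> step_arm --plan '[[[4,0,2,0,0],[8,0,6,0,0],[8,0,40,0,0],[-10,30,55,0,0],[-25,60,55,0,0],[-38,85,50,0,0],[-38,85,35,0,0],[-38,85,35,0,0]]]'

```text
time: 20.67
tool_pos: [0.5863, -0.2156, 0.1038]
ee_rot: [3.14, -0.007, 3.061]
wrist_force: [-0.2, -0.7, -0.3]
width: 0.0007
```

```bash
python3 - <<'E'
from cal import *
where();tgt(-3,-40,8)
E
```

```text
t 20.6667 tcp [ 0.5863 -0.2156  0.1038] local [-18.8 -38.7  57.3] vert h 63.4 yaw 3.061 F [-0.2 -0.7 -0.3] F_y [ 0.3  0.7 -0.2] w 0.0007
to [ 0.5965 -0.2147  0.0532] delta [ 10.3   0.8 -50.6]
```

>>> step_arm --plan '[[[9,1,0,0,0],[9,1,-20,0,0],[9,1,-40,0,0],[9,1,-40,0,0],[9,1,-40,0,0]]]'

```text
time: 21.08
tool_pos: [0.5975, -0.2171, 0.0652]
ee_rot: [3.14, -0.003, 3.059]
wrist_force: [0.6, 0.4, 0.8]
width: 0.0002
```

```bash
python3 - <<'E'
from cal import *
where();tgt(-3,-40,7.5)
E
```

```text
t 21.0833 tcp [ 0.5975 -0.2171  0.0652] local [-12.6 -37.9  17.6] vert h 19.4 yaw 3.059 F [0.6 0.4 0.8] F_y [-0.8 -0.5  0.5] w 0.0002
to [ 0.5965 -0.2147  0.0527] delta [ -1.    2.3 -12.5]
```

>>> step_arm --plan '[[[-1,2,-4,0,0],[-1,2,-8,0,0],[-1,2,-12,0,0],[-1,2,-12,0,0],[-1,2,-12,0,0]]]'

```text
time: 21.5
tool_pos: [0.5968, -0.2147, 0.0547]
ee_rot: [3.142, 0.0, 3.06]
wrist_force: [0.8, 0.6, 0.3]
width: 0.0007
```

```bash
python3 - <<'E'
from cal import *
where()
E
```

```text
t 21.5 tcp [ 0.5968 -0.2147  0.0547] local [ -7.3 -40.1   8.4] vert h 9.3 yaw 3.06 F [0.8 0.6 0.3] F_y [-0.8 -0.7 -0. ] w 0.0007
```

>>> step_arm --plan '[[[0,0,-1.5,0,0],[0,-4,-1.5,0,0],[-0.7,-8,-1.5,0,0],[-1,-12,-1.5,0,0],[-1.3,-16,-1.5,0,0],[-1.6,-20,-1.5,0,0],[-2,-24,-1.5,0,0],[-2,-24,-1.5,0,0]]]'

```text
time: 22.17
tool_pos: [0.5947, -0.2398, 0.0531]
ee_rot: [-3.141, 0.0, 3.059]
wrist_force: [0.8, -0.6, 0.2]
width: 0.0007
```

```bash
python3 - <<'E'
from cal import *
where()
E
```

```text
t 22.1667 tcp [ 0.5947 -0.2398  0.0531] local [ -6.6 -14.9   7.2] vert h 7.9 yaw 3.059 F [ 0.8 -0.6  0.2] F_y [-0.9  0.5 -0.2] w 0.0007
```

>>> step_arm --plan '[[[0,-2,0,0,0],[-0.3,-4,0,0,0],[-0.6,-6,0,0,0],[-0.8,-8,0,0,0],[-0.8,-8,0,0,0]]]'

```text
time: 22.58
tool_pos: [0.594, -0.2471, 0.053]
ee_rot: [-3.141, 0.0, 3.06]
wrist_force: [0.4, 0.1, 0.1]
width: 0.0005
```

```bash
python3 - <<'E'
from cal import *
where()
s=snap('wrist');y,g=prof(s,34,.013)
print([(int(a),int(b)) for a,b in zip(y,g[:,2])][30::8])
E
```

```text
t 22.5833 tcp [ 0.594  -0.2471  0.053 ] local [-6.5 -7.6  7.2] vert h 8.0 yaw 3.06 F [0.4 0.1 0.1] F_y [-0.4 -0.1 -0. ] w 0.0005
[(75, 227), (71, 221), (67, 227), (63, 226), (59, 224), (55, 210), (51, 216), (47, 227), (43, 226), (39, 226), (35, 220), (31, 219), (27, 225), (23, 225), (19, 225), (15, 211), (11, 203), (7, 222), (3, 200), (-1, 89), (-5, 78), (-9, 114), (-13, 128), (-17, 127), (-21, 124), (-25, 127), (-29, 195), (-33, 182), (-37, 210), (-41, 79), (-45, 81), (-49, 90), (-53, 118), (-57, 221), (-61, 182), (-65, 146), (-69, 141), (-73, 143), (-77, 143), (-81, 139), (-85, 158), (-89, 162)]
```

The slide has followed (front at y≈+1). About 13 mm more to contact.

>>> step_arm --plan '[[[0,-2,0,0,0],[-0.3,-4,0,0,0],[-0.5,-6,0,0,0],[-0.7,-8,0,0,0],[-0.7,-8,0,0,0]]]'

```text
time: 23.05
tool_pos: [0.5933, -0.2551, 0.053]
ee_rot: [3.142, 0.0, 3.059]
wrist_force: [-0.0, -0.9, 0.7]
width: 0.0006
```

>>> step_arm --plan '[[[0,-1,0,0,0],[-0.2,-2,0,0,0],[-0.2,-2,0,0,0]]]'

```text
time: 23.3
tool_pos: [0.5932, -0.2568, 0.053]
ee_rot: [3.141, 0.0, 3.06]
wrist_force: [1.0, 1.2, 0.6]
width: 0.0005
```

>>> step_arm --plan '[[[0,-1,0,0,0],[0,-1,0,0,0]]]'

```text
time: 23.47
tool_pos: [0.5931, -0.2578, 0.053]
ee_rot: [3.141, -0.0, 3.06]
wrist_force: [0.5, 1.1, -0.2]
width: 0.0007
```

>>> step_arm --plan '[[[0,-1,0,0,0],[0,-1,0,0,0]]]'

```text
time: 23.63
tool_pos: [0.5931, -0.2586, 0.053]
ee_rot: [3.141, -0.0, 3.06]
wrist_force: [0.8, 1.4, 0.4]
width: 0.0005
```

>>> step_arm --plan '[[[0,-1,0,0,0],[0,-1,0,0,0]]]'

```text
time: 23.8
tool_pos: [0.5931, -0.259, 0.0529]
ee_rot: [3.14, -0.0, 3.06]
wrist_force: [0.3, 2.7, 1.2]
width: 0.0006
```

>>> step_arm --plan '[[[0,-1,0,0,0],[0,-1,0,0,0]]]'

```text
time: 23.97
tool_pos: [0.5931, -0.2593, 0.0528]
ee_rot: [3.139, -0.001, 3.06]
wrist_force: [-0.1, 5.6, 0.7]
width: 0.0008
```

```bash
python3 - <<'E'
from cal import *
where()
s=snap('wrist');y,g=prof(s,34,.013)
print([(int(a),int(b)) for a,b in zip(y,g[:,2])][120:200:4])
E
```

```text
t 23.9667 tcp [ 0.5931 -0.2593  0.0528] local [-6.5  4.7  7.1] vert h 7.8 yaw 3.06 F [-0.1  5.6  0.7] F_y [ 0.2 -5.5  0.8] w 0.0008
[(30, 212), (28, 225), (26, 217), (24, 225), (22, 221), (20, 221), (18, 224), (16, 199), (14, 186), (12, 87), (10, 88), (8, 77), (6, 79), (4, 75), (2, 125), (0, 127), (-2, 127), (-4, 123), (-6, 128), (-8, 120)]
```

Squeeze of 5.5 N with the jaw at y≈16, as expected for a 65 mm ring. Let go.

>>> step_arm --plan '[[[0,0,0,0,0],[0,3,0,0,0],[0,8,1,0,0],[0,10,10,0,0],[0,10,40,0,0],[-5,12,80,0,0],[-20,15,115,0,0],[-20,15,143,0,0]]]'

```text
time: 24.68
tool_pos: [0.5722, -0.2462, 0.2009]
ee_rot: [-3.139, 0.003, 3.059]
wrist_force: [0.8, -0.6, 0.4]
width: 0.0001
```

>>> step_arm --plan '[[[0,0,0,0,0],[0,0,0,0,0]]]'

```text
time: 24.85
tool_pos: [0.5742, -0.2468, 0.2001]
ee_rot: [-3.138, 0.007, 3.059]
wrist_force: [-0.3, 0.1, 0.4]
width: 0.0004
```

```bash
python3 - <<'E'
from cal import *
where()
s=snap('wrist');pickle.dump(s,open('w8.pkl','wb'))
hsv=cv2.cvtColor(s['frame'],cv2.COLOR_RGB2HSV)
m=cv2.inRange(hsv,(4,110,30),(15,255,255))
for q in cv2.findContours(m,cv2.RETR_CCOMP,cv2.CHAIN_APPROX_NONE)[0]:
    if cv2.contourArea(q)<200: continue
    q=q[:,0]
    for h in(0,16):
        P=((onplane(s,q,c+Rb[:,2]*h/1e3,Rb[:,2])-c)@Rb*1e3)[:,:2].astype(np.float32);(x,y),ax,an=cv2.fitEllipse(P)
        print(h,'c',round(x,1),round(y,1),np.round(ax,1),P.min(0).round(1),P.max(0).round(1))
a=cv2.resize(s['frame'][90:290,130:400,::-1],(783,580),interpolation=cv2.INTER_CUBIC)
cv2.imwrite('pics/final.png',a)
E
```

```text
t 24.85 tcp [ 0.5742 -0.2468  0.2001] local [-51.3  -7.3 148.7] vert h 164.3 yaw 3.059 F [-0.3  0.1  0.4] F_y [ 0.1 -0.1  0.5] w 0.0004
0 c -8.8 51.4 [65.8 66.5] [-42.3  18.8] [24.1 84.7]
16 c -10.8 48.5 [62.7 63.4] [-42.8  17.5] [20.5 80.4]
0 c -9.0 51.4 [49.6 50.5] [-34.1  26.1] [15.4 76.7]
16 c -11.0 48.6 [47.3 48.2] [-35.   24.4] [12.3 72.7]
```

View pics/final.png

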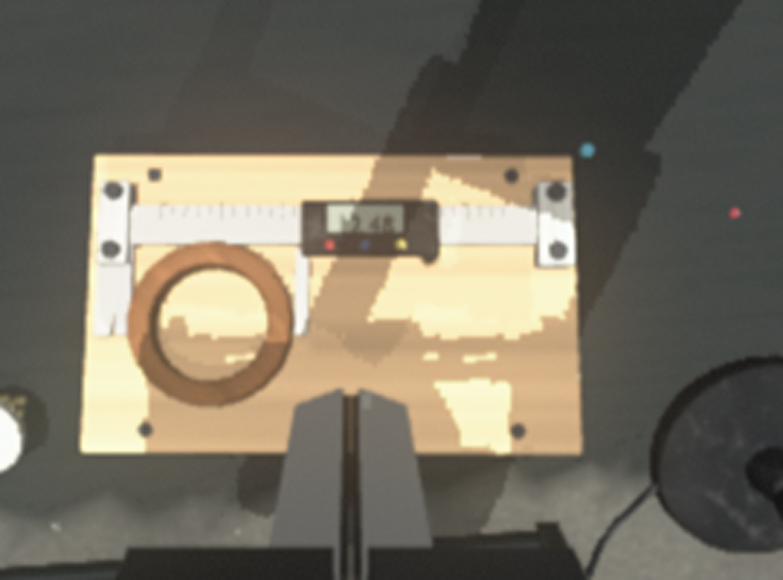

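The view shows the bangle flat, touching the beam (px (215,245)) and the fixed jaw (130,300). The moving jaw sits at (300,300) beside its right edge. I check that contact at pixel level.

```bash
python3 - <<'E'
from cal import *
s=pickle.load(open('w8.pkl','rb'))
for x in(-14,-11,-8):
    y,g=prof(s,x,.006)
    print(x,[(float(a),*map(int,b)) for a,b in zip(y,g) if 8<a<24][::2])
print(proj(s,c+Rb@np.array([-10.5,16.5,6])/1e3),proj(s,c+Rb@np.array([-10.5,11.5,6])/1e3))
print(s['frame'][195:200,228:238].tolist()[2])
E
```

```text
-14 [(23.5, 13, 126, 188), (22.5, 13, 126, 191), (21.5, 13, 127, 194), (20.5, 13, 127, 194), (19.5, 13, 127, 185), (18.5, 13, 123, 160), (17.5, 15, 95, 143), (16.5, 17, 67, 170), (15.5, 20, 46, 206), (14.5, 22, 35, 224), (13.5, 21, 38, 216), (12.5, 18, 46, 189), (11.5, 17, 53, 182), (10.5, 16, 70, 186), (9.5, 16, 85, 193), (8.5, 16, 92, 198)]
-11 [(23.5, 13, 126, 195), (22.5, 13, 126, 198), (21.5, 14, 127, 199), (20.5, 13, 127, 195), (19.5, 13, 127, 183), (18.5, 14, 124, 163), (17.5, 14, 100, 135), (16.5, 17, 56, 161), (15.5, 23, 22, 212), (14.5, 27, 9, 248), (13.5, 26, 9, 247), (12.5, 25, 14, 234), (11.5, 21, 28, 195), (10.5, 18, 57, 176), (9.5, 16, 82, 186), (8.5, 16, 93, 199)]
-8 [(23.5, 13, 127, 196), (22.5, 13, 126, 191), (21.5, 13, 126, 186), (20.5, 13, 126, 182), (19.5, 13, 126, 177), (18.5, 13, 126, 166), (17.5, 13, 109, 141), (16.5, 16, 64, 163), (15.5, 21, 27, 210), (14.5, 25, 11, 245), (13.5, 26, 8, 248), (12.5, 25, 10, 243), (11.5, 22, 21, 220), (10.5, 18, 51, 189), (9.5, 16, 79, 185), (8.5, 16, 92, 192)]
[[230.6361565  201.69183795]] [[234.8833978  201.70082043]]
[[178, 129, 90], [156, 115, 81], [141, 114, 90], [202, 186, 163], [244, 241, 232], [247, 246, 239], [247, 245, 239], [242, 239, 230], [209, 190, 166], [195, 163, 127]]
```

```bash
python3 -c "
from cal import *
where();print(robot.close_job())"
```

```text
t 24.9 tcp [ 0.5733 -0.2462  0.1972] local [-49.1  -7.8 146.5] vert h 161.9 yaw 3.059 F [-0.2  0.2 -0.2] F_y [ 0.3 -0.2 -0.1] w 0.0005
the job is handed in; nothing more can be done
None
```

The smaller bangle now lies flat on the sloping board against the beam, with both caliper jaws closed on it. I handed the job in at 24.9 s with the arm clear of everything.

1. **Opening the jaws:** the gap was about 83 mm, too tight for a finger beside the ring, so I first pushed the moving jaw open to about 98 mm.
2. **Laying the bangle:** I pinched it by its wall and lowered it until the board turned it flat (up to 25 N on the wrist). I then let go and nudged it down until it met the ledge firmly at 5.8 N.
3. **Closing the jaw:** I pushed the moving jaw in until the force rose to 5.5 N, then backed off.

**Last checks**
- The final wrist picture shows the bangle seated between the jaws. Its outline in the board plane is nearly round, so it lies flat.
- The jaw's inner face sits at about y = 16.5 mm against the fixed face at 81.5 mm. That puts the outside at about 65 mm.
- No board shows between the ring and the moving jaw. One pixel covers about 1.2 mm there, so a gap of a few tenths of a millimetre could not be ruled out by camera. The 5.5 N I felt before letting go is the better evidence of contact.

**What disagreed**
- The fingertips touched the board about 2 mm higher than my estimate, so I relied on the felt force there.
- My first grip on the bangle was 5 mm too high, and I redid it before lifting.
- An outline check from the side camera was inconclusive on flatness; I relied on the force for that while placing it.

I did not touch the larger bangle, pliers, tape roll or hammer, but I took no separate picture of them afterwards.

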